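Draw the sampler tray out by friction and load a vial

TASK

The sampler's flat metal tray has been pushed in under the hood and has nothing to grip: press on its bare top and drag it out towards the robot until it is fully out against its stop. Then stand the small capped vial upright in the tray's wide socket, fully down on its bottom, setting it in rather than dropping it. Press the tray just hard enough not to slip (15 N or so; over 30 N bends it), and leave the beaker, the jar and the pump block where they are.

Things in the scene. Friction and masses are not known exactly. Their poses are not given: they have to be found in the camera images.
- sampler: Sampler fixed to the bench: base plate, two white rails along its x, low white hood. Origin on the bench under the middle of the hood's front edge; +x points in under the hood, z up. Rails: y = -85 to -67 and 67 to 85 mm, x = -140 to 100 mm, tops 57 mm above the bench. Hood: x = 0 to 100 mm, top 106 mm, underside 96 mm above the bench.
- tray (a joint): How far the aluminium tray is drawn out along the sampler's -x, in m: 0 in, 0.090 at its stop; stays where left, slides at about 6 N. Plate 210 x 130 x 18 mm between the rails, front edge at sampler x = -130 mm minus this value, bare flat top in front of the hood, 35 to 55 mm above the bench, adjusted differently each time, not measured: find it by touch. It sits on stiff pads (20 N/mm).
- socket_spot (a point): Point fixed to the sampler, 57 mm above the bench (level with the rails' tops), 50 mm in front of the hood's edge, y = 0: the tray's wide round socket is centred under it when the tray is fully out (before that it is farther in, by the missing travel). Socket 36 mm across, 14 mm deep, closed bottom, small chamfer. Two narrow 15 mm sockets 40 mm either side of it are not used.
- vial_center (a point): The vial to load: a small amber glass vial with a white cap, standing upright on the bench, 50 mm tall, 30 mm in diameter (the cap, its top 14 mm, is 27 mm), 40 to 85 g. This point is at its centre, 25 mm above its bottom; z along its axis.
- beaker: Bystander: empty glass beaker, 68 mm across, 70 mm tall, origin at the centre of its underside.
- jar: Bystander: amber glass jar with a white lid, 60 mm in diameter, 75 mm tall, origin at the centre of its underside.
- pump: Bystander: black pump block with a white top, 90 x 80 x 68 mm, a round white cap 22 mm high on top, origin at the centre of its underside.

How it is judged:
On the way:
1. the tray is drawn fully out, within 5 mm of its stop (value of joint tray above 0.085 m), for 0.2 s.
At the end, for the whole second after the job is handed in: The tray is within 6 mm of its stop (joint above 0.084 m); the vial is at rest, within 0.07 rad of upright, in the wide socket: centre 42 to 70 mm above the bench, within 6 mm of the sampler's middle plane, 38 to 56 mm in front of the hood's edge (value of joint tray above 0.084 m and x of vial_center in the frame of sampler between -0.056 and -0.038 m and y of vial_center in the frame of sampler between -0.006 and 0.006 m and z of vial_center in the frame of sampler between 0.042 and 0.07 m and angle between vial_center's own z axis and vertical below 0.07 rad and linear speed of vial below 0.02 m/s); the robot touches nothing.
It fails at once if the tray is pressed by the robot with more than 30 N (contact force between any of the fingers, the arm and tray above 30 N).
It fails at once if the vial is dropped: it falls free of the fingers faster than 0.45 m/s (linear speed of vial above 0.45 m/s and contact force between the fingers and vial below 0.05 N).
It fails at once if the beaker, the jar or the pump block is moved by more than 25 mm (distance of any of beaker, jar, pump from where it was at the start of the episode above 0.025 m).
It also fails if it takes over 72 s, if anything falls off the work surface, if the arm or the gripper's body presses on something with over 40 N, if the wrist force passes 120 N, or if a joint passes its speed limit or range.

ROBOT

A 7-joint arm with a two-finger parallel gripper is mounted at the origin on the work surface. World frame = base frame: x ahead of the robot, y to its left, z up, the work surface at z = 0. Lengths are in m, angles in rad, forces in N, time in s.
With the tool pointing down it reaches from about 0.425 to 0.875 m from the base axis. Payload 4.7 kg.
Tool frame: the origin (TCP) lies between the finger pads; the fingertips stand 14 mm ahead of it and the grasp point (between the pads) lies 5 mm behind it; z points along the fingers, y is the line along which they close (so a half turn about z gives the same grasp; the last joint's range is limited). The gripper opens to 87 mm and grips with 3 to 60 N. Pads are 19 mm wide; open, the fingers measure 117 mm over their backs; the gripper's body (75 mm by 190 mm) begins 51 mm behind the grasp point.
Start: joints at [0.014, 0.321, -0.07, 1.45, 0.023, 1.371, -0.057], TCP at [0.65, -0, 0.237] pointing down, gripper open.
Joint ranges: [-2.86, 2.86], [-0.3, 2.09], [-1.38, 1.24], [0.06, 2.45], [-1.56, 4.7], [0.09, 2.05], [-2.69, 2.69]. Speed limits (rad/s): [2.57, 2.57, 3.14, 3.14, 3.14, 3.14, 3.14].

INTERFACE

Orientations are given as a rotation vector (axis times angle).
In Python, from bench import ctrl gives the robot as it stands.
- The arm moves only by the tool step_arm, never from a script. Its argument "commands" is a list of rows, each an object with "travel": the shift along the tool's x, y, z in m, a list of three; "turn": the turn, a rotation vector about the tool's x, y, z in degrees, a list of three. A call has 1 to 5 rows; each row is the pose to reach, as a shift and turn from the pose commanded when the call began, along the tool's axes at that moment; what a row does not reach only later rows make up. A row lasts 1/10 s, in which the tool goes at most 50 mm and 8.59 degrees, less where a joint would pass 70% of its speed; a pose out of reach is approached as far as the arm can. A call with a gripper value outside its range is refused whole. "gripper" is the opening, from 0 (shut) to 1 (fully open), set as the call begins (left out, the last holds). The fingers move at their own pace and stop on an object; "force" is the grip in N (left out, the last holds). Time passes only in rows, so rows that repeat a pose let the fingers close. It gives the time, the measured TCP pose, the force, the opening and the grip force at its end, in the units of the state.
- ctrl.get_state(): the state, without advancing time (a new reading comes with each control period).
- ctrl.get_image(name): name is "scene" or "side" or "wrist"; returns the picture (480x640x3 uint8, red, green, blue); there is no depth.
- ctrl.camera_model(name): a dict with "fx", "fy", "cx", "cy" (pixels), "k1" (the pictures are not rectified: a ray, as slopes to the right and down, at radius r is drawn at 1 + k1 r^2 times it, then the intrinsics apply), "R" (3x3) and "t" (3): a world point X has camera coordinates R X + t; the wrist camera has in their place "T_tool_cam" (4x4, takes a point from camera to tool coordinates, whose origin is the TCP and whose axes are the flange's). Camera axes: x right, y down, z forward; pixel columns grow to the right and rows downward; lengths in m; the calibration is good to about 2 mm. A picture is of the moment at which its call begins: read the wrist's pose just before it. camera_model takes no time and is no camera call.
- ctrl.close_job(): hands the job in; it is judged then, once.
The state is a dict: "time": time; "joint_positions": joint angles; "qd": joint speeds; "joint_torque": joint torques, N m; "position": TCP position; "tool_rot": TCP orientation; "ft_force": force on the tool from outside, world axes, zero at the start; "torque": the same for the moment, N m; "grip_width": opening from 0.0 (shut) to 1.0 (fully open); "grip_force": force on a finger pad.
Only numpy, scipy, OpenCV 4.12 (cv2) and the standard library are available. Lean on these libraries where they do the work, as an engineer would, in place of code of your own. Each camera call takes 0.05 s, during which the arm holds its last target. There are 200 camera calls.

## Working session

There is one attempt and no reset: what is moved stays moved. The work goes in short steps, Python scripts to look and compute and a tool call to move; the robot and the scene stay as the last step left them, time stands still between calls to the robot, and variables do not carry over. Pictures are saved under pics/ and viewed, at most 13 in all, crops included, and the job is handed in when it is done.

Besides the shell and the picture viewer there is one more tool, called after "Call:" as name([rows], argument=value, ...), one row to a line, values as JSON. step_arm: Moves the arm, as the interface text tells. Its arguments: {"type":"object","properties":{"commands":{"type":"array"},"gripper":{"type":"number"},"force":{"type":"number"}},"required":["commands"]}

```bash
mkdir -p pics; ls
cat > h.py <<'E'
import numpy as np,cv2
from bench import ctrl
from scipy.spatial.transform import Rotation as Ro
def cam(n,st=None):
    m=ctrl.camera_model(n)
    if 'T_tool_cam' in m:
        st=st or ctrl.get_state()
        T=np.eye(4);T[:3,:3]=Ro.from_rotvec(st['tool_rot']).as_matrix();T[:3,3]=st['position']
        W=np.linalg.inv(T@np.array(m['T_tool_cam']));m['R']=W[:3,:3];m['t']=W[:3,3]
    m['R']=np.array(m['R']);m['t']=np.array(m['t']);return m
def ray(m,u,v):
    x=(u-m['cx'])/m['fx'];y=(v-m['cy'])/m['fy'];a,b=x,y
    for _ in range(20):
        s=1+m['k1']*(a*a+b*b);a,b=x/s,y/s
    return -m['R'].T@m['t'], m['R'].T@np.array([a,b,1.])
def onz(m,u,v,z):
    o,d=ray(m,u,v);return o+d*(z-o[2])/d[2]
def proj(m,X):
    c=m['R']@np.array(X)+m['t'];a,b=c[0]/c[2],c[1]/c[2];s=1+m['k1']*(a*a+b*b)
    return np.array([m['fx']*a*s+m['cx'],m['fy']*b*s+m['cy']])
def snap(n,f):
    st=ctrl.get_state();im=ctrl.get_image(n)[:,:,::-1].copy();cv2.imwrite('pics/'+f,im);return im,cam(n,st)
E
python3 - <<'E'
from h import *
for n in ('scene','side','wrist'):
    im,m=snap(n,n+'0.png');o,d=ray(m,320,240);print(n,o,d)
print(ctrl.get_state())
E
```

```text
pics
scene [0.99214803 0.16758947 0.83755746] [-0.51131346 -0.15463715 -0.8453951 ]
side [ 0.24490566 -0.92154461  0.69484603] [ 0.26135657  0.79695186 -0.54469595]
wrist [0.64989526 0.06832676 0.38383589] [-0.01154062 -0.25986007 -0.96567062]
{'time': 0.15, 'joint_positions': array([ 0.01410205,  0.32162618, -0.07010683,  1.45142412,  0.02260246,
        1.37077427, -0.05688901]), 'qd': array([ 0.00114628, -0.00219059, -0.00084123, -0.00336315, -0.00090229,
       -0.00030653, -0.00125415]), 'joint_torque': array([ 2.16972071e-04, -4.91794288e+01, -4.04079035e-01, -3.12878716e+01,
       -6.39387709e-02,  4.04033612e-02,  9.90178205e-05]), 'position': array([ 6.49597162e-01, -3.35910199e-05,  2.35715417e-01]), 'tool_rot': array([-2.22069948e+00, -2.22082252e+00,  1.69322865e-03]), 'ft_force': array([-0.68187075, -0.29579328, -0.86769095]), 'torque': array([-0.00334039,  0.01190953,  0.02145179]), 'grip_force': 0.0, 'grip_width': 1.0010636717695824}
```

View pics/scene0.png

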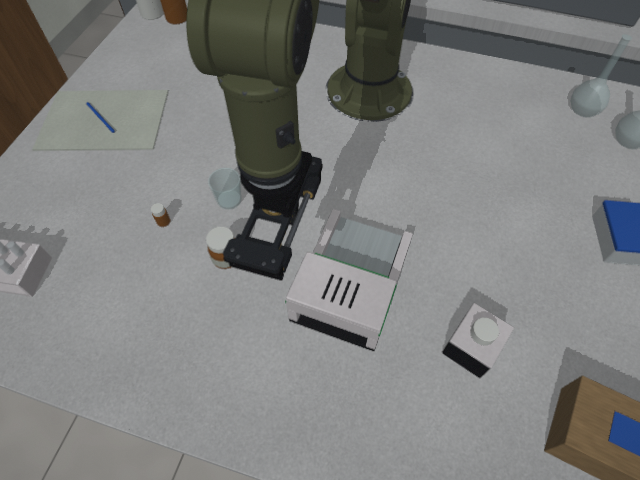

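View pics/side0.png

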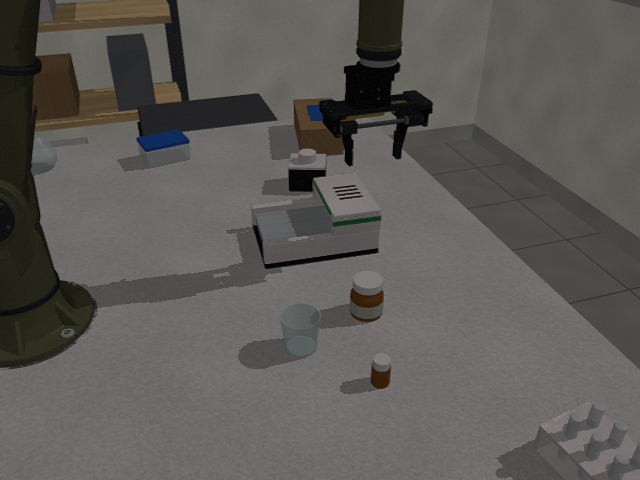

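View pics/wrist0.png

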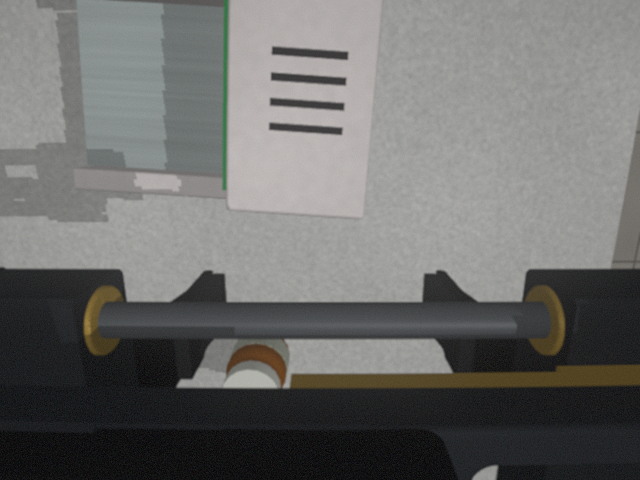

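The scene view shows the hood (top corners about (306,255), (396,290), (381,332), (288,298)) with the clear-topped tray in front of it, the vial at (160,215), beaker (226,187), jar (221,248) and pump (482,335). In the side view the vial is at (381,370). In the wrist view the hood's front edge runs (230,0)–(229,208), with its rear corner at (362,217).

Run:
```python
from h import *
s=cv2.imread('pics/scene0.png');d=cv2.imread('pics/side0.png');w=cv2.imread('pics/wrist0.png')
ms,md,mw=cam('scene'),cam('side'),cam('wrist')
def blobs(im,box,f):
    x0,y0,x1,y1=box;h=cv2.cvtColor(im,cv2.COLOR_BGR2HSV)[y0:y1,x0:x1].astype(int)
    n,l,st,c=cv2.connectedComponentsWithStats(f(h).astype(np.uint8))
    k=1+np.argmax(st[1:,4]);print(st[k][:4]+[x0,y0,0,0],st[k][4],c[k]+[x0,y0]);return c[k]+[x0,y0],st[k][:4]+[x0,y0,0,0]
amb=lambda h:(h[...,1]>140)&(h[...,0]<20)
def tri(u,v):
    (o1,d1),(o2,d2)=ray(ms,*u),ray(md,*v)
    A=np.stack([d1,-d2],1);t=np.linalg.lstsq(A,o2-o1,rcond=None)[0]
    p,q=o1+t[0]*d1,o2+t[1]*d2;return (p+q)/2,np.linalg.norm(p-q)
a,_=blobs(s,(140,195,180,235),amb);b,_=blobs(d,(360,340,400,400),amb)
print('vial amber body (z~.018)',tri(a,b))
wh=lambda h:(h[...,1]<40)&(h[...,2]>185)
a,_=blobs(s,(140,195,180,225),wh);b,_=blobs(d,(360,345,400,380),wh)
print('cap (z~.043)',tri(a,b),onz(ms,*a,.045)[:2],onz(md,*b,.045)[:2])
# hood
for p in [(229,208),(362,217),(230,0)]:print('wrist',p,onz(mw,*p,.106))
for p in [(306,255),(396,290),(381,332),(288,298)]:print('scene',p,onz(ms,*p,.106))
for p in [(315,184),(356,176),(379,212),(336,221)]:print('side',p,onz(md,*p,.106))
for n,p in (('beaker',(228,203)),('jar',(222,262))):print(n,onz(ms,*p,0.0))
print('jar side',onz(md,367,318,0),'beaker side',onz(md,301,347,0),'pump',onz(ms,485,331,.09))
r=s[160:380,140:520];t=d[160:400,240:420]
cv2.imwrite('pics/c1.png',np.hstack([cv2.resize(r,None,fx=1.5,fy=1.5)[:330],cv2.resize(t,None,fx=1.3,fy=1.375)[:330]]))
```

```text
[154 213  15  13] 116 [162.23275862 219.87931034]
[371 366  19  23] 295 [379.65423729 378.22372881]
vial amber body (z~.018) (array([ 0.54033991, -0.32359478,  0.00699079]), np.float64(0.0004110040481805807))Traceback (most recent call last):
  File "<stdin>", line 16, in <module>
  File "<stdin>", line 7, in blobs
    return _wrapfunc(a, 'argmax', axis=axis, out=out, **kwds)
    return bound(*args, **kwds)
ValueError: attempt to get argmax of an empty sequence
```

Run:
```python
from h import *
s=cv2.imread('pics/scene0.png');d=cv2.imread('pics/side0.png')
ms,md,mw=cam('scene'),cam('side'),cam('wrist')
for p in [(229,208),(362,217),(230,0)]:print('wrist',p,onz(mw,*p,.106))
for p in [(306,255),(396,290),(381,332),(288,298)]:print('scene',p,onz(ms,*p,.106))
for p in [(315,184),(356,176),(379,212),(336,221)]:print('side',p,onz(md,*p,.106))
for n,p in (('beaker',(228,203)),('jar',(222,262))):print(n,onz(ms,*p,0.0))
print('jar side',onz(md,367,318,0),'beaker side',onz(md,301,347,0),'pump',onz(ms,485,331,.09))
a=cv2.resize(s[195:235,140:180],(400,400),interpolation=0);b=cv2.resize(d[345:395,360:400],(320,400),interpolation=0)
cv2.imwrite('pics/c1.png',np.hstack([a,b]))
```

```text
wrist (229, 208) [0.58137722 0.01714397 0.106     ]
wrist (362, 217) [0.67690892 0.0107332  0.106     ]
wrist (230, 0) [0.58931298 0.15196368 0.106     ]
scene (306, 255) [0.58765227 0.01902311 0.106     ]
scene (396, 290) [0.60875144 0.18902986 0.106     ]
scene (381, 332) [0.69102976 0.18170316 0.106     ]
scene (288, 298) [0.6776826  0.01582995 0.106     ]
side (315, 184) [0.58604423 0.15393577 0.106     ]
side (356, 176) [0.6837378 0.1621785 0.106    ]
side (379, 212) [0.67038768 0.00079614 0.106     ]
side (336, 221) [ 0.57784056 -0.0054206   0.106     ]
beaker [ 0.45274268 -0.20872612  0.        ]
jar [ 0.59537762 -0.16167962  0.        ]
jar side [ 0.57868683 -0.17572345  0.        ] beaker side [ 0.44448523 -0.21083485  0.        ] pump [0.63182129 0.35000718 0.09      ]
```

View pics/c1.png

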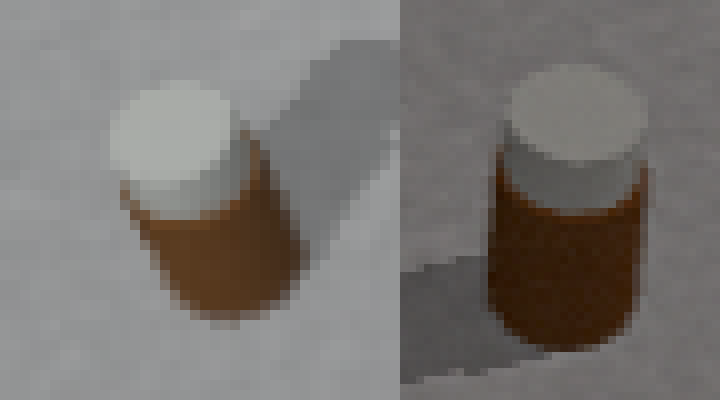

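The crop gives the cap-top centre at scene pixel (156.5,207.5) and side pixel (381.9,358.5). I'll move to a square view over the sampler, turning the tool -90° about z so the narrow side of the gripper body faces the hood.

Call:
step_arm([
  {"travel": [0.03,0,0],"turn": [0,0,-8]},
  {"travel": [0.06,-0.01,0],"turn": [0,0,-16]},
  {"travel": [0.1,-0.02,0],"turn": [0,0,-24]},
  {"travel": [0.1,-0.02,0],"turn": [0,0,-32]},
  {"travel": [0.1,-0.02,0],"turn": [0,0,-40]},
], gripper=0)

```text
time: 0.65
position: [0.6293, 0.1024, 0.2363]
tool_rot: [-1.314, -2.853, -0.0]
ft_force: [0.3, -0.7, -0.1]
grip_width: 0.632
grip_force: 0.0
```

Call:
step_arm([
  {"travel": [0,0,0],"turn": [0,0,-8]},
  {"travel": [0,0,0],"turn": [0,0,-16]},
  {"travel": [0,0,0],"turn": [0,0,-24]},
  {"travel": [0,0,0],"turn": [0,0,-32]},
  {"travel": [0,0,0],"turn": [0,0,-40]},
])

```text
time: 1.15
position: [0.6298, 0.0999, 0.2361]
tool_rot: [-0.265, -3.13, 0.0]
ft_force: [-0.1, -0.8, -0.2]
grip_width: 0.167
grip_force: 0.0
```

Call:
step_arm([
  {"travel": [0,0,0],"turn": [0,0,-8]},
  {"travel": [0,0,0],"turn": [0,0,-13.5]},
  {"travel": [0,0,0],"turn": [0,0,-13.5]},
  {"travel": [0,0,0],"turn": [0,0,-13.5]},
])

```text
time: 1.55
position: [0.6299, 0.0998, 0.2363]
tool_rot: [0.092, -3.14, 0.0]
ft_force: [1.3, -0.4, -0.5]
grip_width: 0.006
grip_force: 0.0
```

Run:
```python
from h import *
im,m=snap('wrist','w1.png');st=ctrl.get_state();print(st['position'],Ro.from_rotvec(st['tool_rot']).as_matrix().round(3),st['joint_positions'].round(2))
ms,md=cam('scene'),cam('side')
print('cap top',onz(ms,156.5,207.5,.05),onz(md,381.9,358.5,.05))
```

```text
[0.62991156 0.09987396 0.2363467 ] [[-0.998 -0.059 -0.   ]
 [-0.059  0.998 -0.   ]
 [ 0.    -0.    -1.   ]] [ 0.06  0.31 -0.33  1.48  0.1   1.37  1.36]
cap top [ 0.53919073 -0.32422258  0.05      ] [ 0.54095004 -0.32431476  0.05      ]
```

View pics/w1.png

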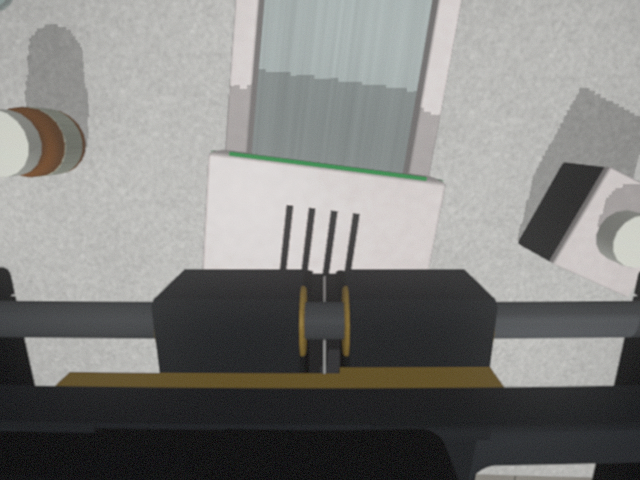

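The hood's front top corners are at (211,151) and (442,181), the rails run forward from them and the bare tray lies between. Both cameras put the vial at (0.540,-0.324). Next I compute the sampler frame from the front edge.

Run:
```python
from h import *
m=cam('wrist');im=cv2.imread('pics/w1.png').astype(int)
# white-plastic vs bench: refine front edge by gradient near line, using red-ness/green
A=onz(m,210.5,151,.106);B=onz(m,442.5,181.5,.106);print(A,B,np.linalg.norm(B-A))
d=(B-A)/np.linalg.norm(B-A);ys=d[:2];xs=np.array([d[1],-d[0]]);O=(A+B)[:2]/2
print('O',O,'yaw',np.degrees(np.arctan2(xs[1],xs[0])))
# rail lines: outer/inner at z .057
for p in [(236,0),(228,140),(249,140),(259,0),(461,0),(432,165),(410,165),(436,0)]:
    q=onz(m,*p,.057)[:2]-O;print(p,'sampler x,y mm',(q@xs*1000).round(1),(q@ys*1000).round(1))
# color profile rows
for v in (20,140):
    r=im[v,200:480:1];g=np.abs(np.diff(r.sum(1)));print(v,[(200+i,g[i]) for i in np.where(g>50)[0]])
```

```text
[0.57735096 0.01780358 0.106     ] [0.58858189 0.18144881 0.106     ] 0.1640301649480494
O [0.58296642 0.0996262 ] yaw -3.9260392481780757
(236, 0) sampler x,y mm -110.5 -83.6
(228, 140) sampler x,y mm -6.9 -82.0
(249, 140) sampler x,y mm -9.1 -65.0
(259, 0) sampler x,y mm -112.6 -66.4
(461, 0) sampler x,y mm -132.6 84.3
(432, 165) sampler x,y mm -8.5 86.0
(410, 165) sampler x,y mm -6.2 68.0
(436, 0) sampler x,y mm -130.0 65.6
20 [(np.int64(255), np.int64(55)), (np.int64(256), np.int64(97)), (np.int64(257), np.int64(59)), (np.int64(262), np.int64(67)), (np.int64(427), np.int64(55)), (np.int64(428), np.int64(71)), (np.int64(434), np.int64(91)), (np.int64(435), np.int64(80))]
140 [(np.int64(246), np.int64(54))]
```

Call:
step_arm([
  {"travel": [0.05,0.005,0],"turn": [0,0,3.4]},
  {"travel": [0.098,0.0104,0],"turn": [0,0,6.8]},
  {"travel": [0.1015,0.0104,0.04],"turn": [0,0,6.8]},
  {"travel": [0.1015,0.0104,0.085],"turn": [0,0,6.8]},
  {"travel": [0.1015,0.0104,0.13],"turn": [0,0,6.8]},
], force=20)

```text
time: 2.1
position: [0.5284, 0.1041, 0.1064]
tool_rot: [0.093, 3.137, -0.0]
ft_force: [0.5, -0.1, -0.7]
grip_width: 0.007
grip_force: 0.0
```

Call:
step_arm([
  {"travel": [0,0,0.025]},
  {"travel": [0,0,0.033]},
  {"travel": [0,0,0.033]},
])

```text
$.commands[0]: bad value
```

Run:
```python
from h import *
im,m=snap('wrist','w2.png');st=ctrl.get_state();print(st['position'],st['ft_force'],Ro.from_rotvec(st['tool_rot']).as_matrix().round(3))
im,m=snap('side','s2.png');cv2.imwrite('pics/s2c.png',cv2.resize(im[60:310,200:460],None,fx=2.2,fy=2.2))
```

```text
[0.52288765 0.10294547 0.09809927] [-3.48515168 -0.55100927 -5.72346091] [[-0.998  0.059 -0.011]
 [ 0.059  0.998 -0.002]
 [ 0.01  -0.003 -1.   ]]
```

View pics/s2c.png

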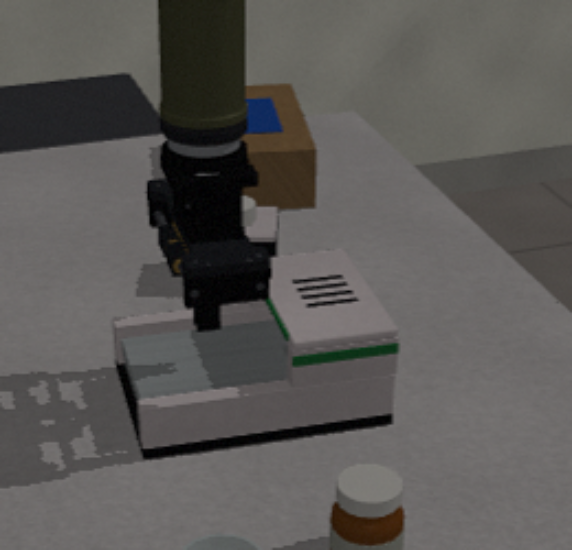

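The side crop shows the fingers above the tray just in front of the hood, clear of it. One move was refused because it lacked "turn". I'll settle there, then go down.

Call:
step_arm([
  {"travel": [0,0,0],"turn": [0,0,0]},
  {"travel": [0,0,0],"turn": [0,0,0]},
  {"travel": [0,0,0],"turn": [0,0,0]},
])

```text
time: 2.5
position: [0.5301, 0.1046, 0.1093]
tool_rot: [0.091, 3.136, 0.001]
ft_force: [0.4, 0.2, 0.1]
grip_width: 0.009
grip_force: 0.0
```

Call:
step_arm([
  {"travel": [0,0,0.01],"turn": [0,0,0]},
  {"travel": [0,0,0.02],"turn": [0,0,0]},
  {"travel": [0,0,0.027],"turn": [0,0,0]},
  {"travel": [0,0,0.032],"turn": [0,0,0]},
  {"travel": [0,0,0.034],"turn": [0,0,0]},
])

```text
time: 3.0
position: [0.5275, 0.104, 0.0715]
tool_rot: [-0.09, -3.139, 0.0]
ft_force: [-0.4, 0.3, -0.2]
grip_width: 0.005
grip_force: 0.0
```

Call:
step_arm([
  {"travel": [0,0,0],"turn": [0,0,0]},
  {"travel": [0,0,0],"turn": [0,0,0]},
  {"travel": [0,0,0],"turn": [0,0,0]},
])

```text
time: 3.3
position: [0.5284, 0.1042, 0.0729]
tool_rot: [0.09, 3.139, 0.0]
ft_force: [0.1, 0.8, 0.4]
grip_width: 0.006
grip_force: 0.0
```

Call:
step_arm([
  {"travel": [0,0,0.001],"turn": [0,0,0]},
  {"travel": [0,0,0.002],"turn": [0,0,0]},
  {"travel": [0,0,0.003],"turn": [0,0,0]},
  {"travel": [0,0,0.0037],"turn": [0,0,0]},
  {"travel": [0,0,0.004],"turn": [0,0,0]},
])

```text
time: 3.8
position: [0.528, 0.1041, 0.0684]
tool_rot: [-0.09, -3.14, 0.0]
ft_force: [-0.2, 0.2, 0.3]
grip_width: 0.006
grip_force: 0.0
```

Call:
step_arm([
  {"travel": [0,0,0.0005],"turn": [0,0,0]},
  {"travel": [0,0,0.001],"turn": [0,0,0]},
  {"travel": [0,0,0.001],"turn": [0,0,0]},
])

```text
time: 4.1
position: [0.528, 0.1041, 0.0675]
tool_rot: [-0.09, -3.14, 0.0]
ft_force: [0.6, -0.1, -0.0]
grip_width: 0.008
grip_force: 0.0
```

Call:
step_arm([
  {"travel": [0,0,0.0005],"turn": [0,0,0]},
  {"travel": [0,0,0.001],"turn": [0,0,0]},
  {"travel": [0,0,0.0012],"turn": [0,0,0]},
])

```text
time: 4.4
position: [0.5281, 0.1041, 0.0663]
tool_rot: [0.09, 3.14, -0.0]
ft_force: [0.6, -0.1, -0.1]
grip_width: 0.0
grip_force: 0.0
```

Run:
```python
from h import *
# tray height from old wrist picture w1: edges of tray inside rails along several rows
im=cv2.imread('pics/w1.png').astype(int)
m=ctrl.camera_model('wrist');T=np.eye(4);T[:3,:3]=[[-.998,-.059,0],[-.059,.998,0],[0,0,-1]];T[:3,3]=[.6299,.0999,.2363]
W=np.linalg.inv(T@np.array(m['T_tool_cam']));m['R']=W[:3,:3];m['t']=W[:3,3]
for v in (10,20,30,40,50):
    g=np.abs(np.diff(cv2.GaussianBlur(im[v:v+1].sum(2).astype(np.float32),(3,1),0)[0]))
    f=lambda a,b:a+np.argmax(g[a:b])+.5
    L0,L1,R0,R1=f(249,258),f(259,268),f(422,430),f(431,440)
    w=lambda a,b,z:np.linalg.norm((onz(m,b,v,z)-onz(m,a,v,z)))*np.cos(np.radians(6.8))*1000
    print(v,L0,L1,R0,R1,'rail gap@57',w(L0,R1,.057).round(1),'tray',[w(L1,R0,z).round(1) for z in (.035,.04,.045,.05)])
```

```text
10 257.5 263.5 429.5 436.5 rail gap@57 134.4 tray [np.float64(132.9), np.float64(131.0), np.float64(129.1), np.float64(127.2)]
20 256.5 262.5 428.5 434.5 rail gap@57 134.3 tray [np.float64(133.6), np.float64(131.7), np.float64(129.8), np.float64(127.9)]
30 255.5 261.5 426.5 433.5 rail gap@57 135.0 tray [np.float64(133.5), np.float64(131.6), np.float64(129.7), np.float64(127.7)]
40 254.5 260.5 425.5 431.5 rail gap@57 134.9 tray [np.float64(134.2), np.float64(132.2), np.float64(130.3), np.float64(128.4)]
50 253.5 260.5 429.5 431.5 rail gap@57 136.3 tray [np.float64(138.1), np.float64(136.2), np.float64(134.2), np.float64(132.2)]
```

Width matching puts the tray top at about 0.044 or lower, and the tip is at 0.052.

Call:
step_arm([
  {"travel": [0,0,0.001],"turn": [0,0,0]},
  {"travel": [0,0,0.002],"turn": [0,0,0]},
  {"travel": [0,0,0.0027],"turn": [0,0,0]},
  {"travel": [0,0,0.003],"turn": [0,0,0]},
])

```text
time: 4.8
position: [0.528, 0.1041, 0.0632]
tool_rot: [-0.09, -3.14, 0.0]
ft_force: [0.3, 0.5, 0.3]
grip_width: 0.006
grip_force: 0.0
```

Call:
step_arm([
  {"travel": [0,0,0.0005],"turn": [0,0,0]},
  {"travel": [0,0,0.001],"turn": [0,0,0]},
  {"travel": [0,0,0.0012],"turn": [0,0,0]},
])

```text
time: 5.1
position: [0.5281, 0.1042, 0.0621]
tool_rot: [0.09, 3.14, -0.0]
ft_force: [-0.2, 0.1, -0.3]
grip_width: 0.006
grip_force: 0.0
```

Call:
step_arm([
  {"travel": [0,0,0.0005],"turn": [0,0,0]},
  {"travel": [0,0,0.001],"turn": [0,0,0]},
  {"travel": [0,0,0.0012],"turn": [0,0,0]},
])

```text
time: 5.4
position: [0.5281, 0.1041, 0.0609]
tool_rot: [0.09, 3.14, -0.0]
ft_force: [-1.0, 0.4, -0.2]
grip_width: 0.004
grip_force: 0.0
```

Call:
step_arm([
  {"travel": [0,0,0.0005],"turn": [0,0,0]},
  {"travel": [0,0,0.001],"turn": [0,0,0]},
  {"travel": [0,0,0.0012],"turn": [0,0,0]},
])

```text
time: 5.7
position: [0.5281, 0.1041, 0.0597]
tool_rot: [0.09, 3.14, -0.0]
ft_force: [0.9, -0.6, 0.0]
grip_width: 0.001
grip_force: 0.0
```

Call:
step_arm([
  {"travel": [0,0,0.0005],"turn": [0,0,0]},
  {"travel": [0,0,0.001],"turn": [0,0,0]},
  {"travel": [0,0,0.0012],"turn": [0,0,0]},
])

```text
time: 6.0
position: [0.528, 0.1042, 0.0585]
tool_rot: [-0.09, -3.14, 0.0]
ft_force: [-0.2, -0.0, -0.7]
grip_width: 0.002
grip_force: 0.0
```

Call:
step_arm([
  {"travel": [0,0,0.0005],"turn": [0,0,0]},
  {"travel": [0,0,0.001],"turn": [0,0,0]},
  {"travel": [0,0,0.0012],"turn": [0,0,0]},
])

```text
time: 6.3
position: [0.5282, 0.1042, 0.0578]
tool_rot: [0.09, 3.14, -0.0]
ft_force: [-1.4, -0.1, 4.4]
grip_width: 0.006
grip_force: 2.3
```

Call:
step_arm([
  {"travel": [0,0,0.0005],"turn": [0,0,0]},
  {"travel": [0,0,0.0008],"turn": [0,0,0]},
  {"travel": [0,0,0.0008],"turn": [0,0,0]},
])

```text
time: 6.6
position: [0.5282, 0.1041, 0.0576]
tool_rot: [0.091, 3.14, -0.001]
ft_force: [-3.2, -0.5, 7.8]
grip_width: 0.004
grip_force: 4.2
```

Call:
step_arm([
  {"travel": [0,0,0.0008],"turn": [0,0,0]},
  {"travel": [0,0,0.0016],"turn": [0,0,0]},
  {"travel": [0,0,0.002],"turn": [0,0,0]},
  {"travel": [0,0,0.002],"turn": [0,0,0]},
])

```text
time: 7.0
position: [0.5286, 0.1042, 0.057]
tool_rot: [0.09, 3.139, -0.001]
ft_force: [-6.3, -1.8, 17.2]
grip_width: 0.002
grip_force: 8.5
```

Call:
step_arm([
  {"travel": [0.002,0,0],"turn": [0,0,0]},
  {"travel": [0.004,0,0],"turn": [0,0,0]},
  {"travel": [0.007,0,0],"turn": [0,0,0]},
  {"travel": [0.01,0,0],"turn": [0,0,0]},
  {"travel": [0.012,0,0],"turn": [0,0,0]},
])

```text
time: 7.5
position: [0.5213, 0.1052, 0.0576]
tool_rot: [0.091, 3.129, 0.003]
ft_force: [4.8, 0.9, 7.6]
grip_width: 0.006
grip_force: 3.6
```

Call:
step_arm([
  {"travel": [0,0,0.001],"turn": [0,0,0]},
  {"travel": [0,0,0.002],"turn": [0,0,0]},
  {"travel": [0.002,0,0.002],"turn": [0,0,0]},
  {"travel": [0.005,0,0.002],"turn": [0,0,0]},
])

```text
time: 7.9
position: [0.5183, 0.1054, 0.0572]
tool_rot: [0.091, 3.125, 0.003]
ft_force: [5.8, -0.7, 12.6]
grip_width: 0.006
grip_force: 6.7
```

Call:
step_arm([
  {"travel": [0.003,0,0.0005],"turn": [0,0,0]},
  {"travel": [0.006,0,0.001],"turn": [0,0,0]},
  {"travel": [0.01,0,0.001],"turn": [0,0,0]},
  {"travel": [0.014,0,0.001],"turn": [0,0,0]},
  {"travel": [0.018,0,0.001],"turn": [0,0,0]},
])

```text
time: 8.4
position: [0.5011, 0.1066, 0.057]
tool_rot: [0.091, 3.123, 0.003]
ft_force: [6.2, -2.4, 17.1]
grip_width: 0.006
grip_force: 8.5
```

Run:
```python
from h import *
im,m=snap('side','s3.png');cv2.imwrite('pics/s3c.png',cv2.resize(im[60:310,200:460],None,fx=2.2,fy=2.2))
print(ctrl.get_state()['position'],ctrl.get_state()['ft_force'])
```

```text
[0.50025924 0.10663906 0.05684502] [ 4.69120246 -1.54219685 18.25867791]
```

View pics/s3c.png

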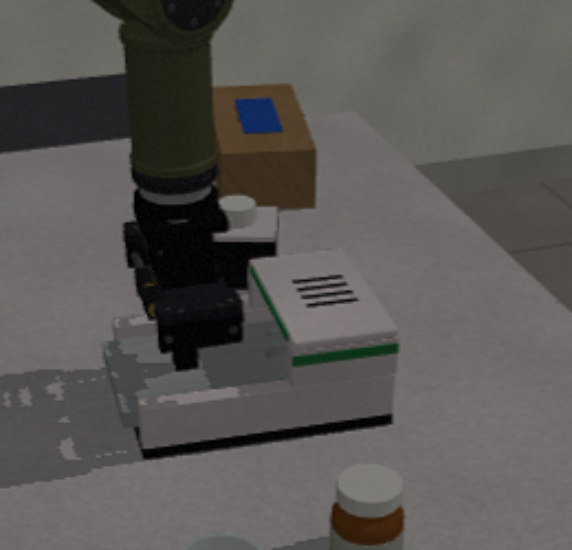

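The tray now sticks out beyond the rails at the left and follows the fingers with about 17 N of pressing force. I'll go on dragging.

Call:
step_arm([
  {"travel": [0.004,0,0],"turn": [0,0,0]},
  {"travel": [0.008,0,0],"turn": [0,0,0]},
  {"travel": [0.012,0,0],"turn": [0,0,0]},
  {"travel": [0.016,0,0],"turn": [0,0,0]},
  {"travel": [0.02,0,0],"turn": [0,0,0]},
])

```text
time: 8.95
position: [0.4812, 0.1079, 0.0569]
tool_rot: [0.091, 3.123, 0.004]
ft_force: [6.1, -1.3, 17.9]
grip_width: 0.006
grip_force: 8.7
```

Call:
step_arm([
  {"travel": [0.004,0,0],"turn": [0,0,0]},
  {"travel": [0.008,0,0],"turn": [0,0,0]},
  {"travel": [0.012,0,0],"turn": [0,0,0]},
  {"travel": [0.016,0,0],"turn": [0,0,0]},
  {"travel": [0.02,0,0],"turn": [0,0,0]},
])

```text
time: 9.45
position: [0.4613, 0.1093, 0.0569]
tool_rot: [0.091, 3.123, 0.004]
ft_force: [5.8, -1.8, 17.7]
grip_width: 0.004
grip_force: 9.0
```

Call:
step_arm([
  {"travel": [0.004,0,0],"turn": [0,0,0]},
  {"travel": [0.008,0,0],"turn": [0,0,0]},
  {"travel": [0.012,0,0],"turn": [0,0,0]},
  {"travel": [0.016,0,0],"turn": [0,0,0]},
  {"travel": [0.019,0,0],"turn": [0,0,0]},
])

```text
time: 9.95
position: [0.4423, 0.1105, 0.0568]
tool_rot: [0.091, 3.123, 0.004]
ft_force: [5.7, -1.7, 18.8]
grip_width: 0.007
grip_force: 9.2
```

Call:
step_arm([
  {"travel": [0.002,0,0],"turn": [0,0,0]},
  {"travel": [0.004,0,0],"turn": [0,0,0]},
  {"travel": [0.006,0,0],"turn": [0,0,0]},
  {"travel": [0.007,0,0],"turn": [0,0,0]},
  {"travel": [0.008,0,0],"turn": [0,0,0]},
])

```text
time: 10.45
position: [0.435, 0.1111, 0.0569]
tool_rot: [0.09, 3.122, 0.005]
ft_force: [8.7, -1.9, 16.1]
grip_width: 0.002
grip_force: 8.4
```

Call:
step_arm([
  {"travel": [0.002,0,0],"turn": [0,0,0]},
  {"travel": [0.003,0,0],"turn": [0,0,0]},
  {"travel": [0.004,0,0],"turn": [0,0,0]},
  {"travel": [0.004,0,0],"turn": [0,0,0]},
])

```text
time: 10.85
position: [0.4323, 0.1115, 0.0571]
tool_rot: [0.091, 3.119, 0.006]
ft_force: [10.0, -1.5, 13.7]
grip_width: 0.002
grip_force: 7.2
```

The drag force climbs without movement, so the tray is at its stop. I'll lift off and look at the socket.

Call:
step_arm([
  {"travel": [0,0,-0.01],"turn": [0,0,0]},
  {"travel": [0,0,-0.035],"turn": [0,0,0]},
  {"travel": [0,0,-0.075],"turn": [0,0,0]},
  {"travel": [-0.02,0,-0.115],"turn": [0,0,0]},
  {"travel": [-0.05,0,-0.15],"turn": [0,0,0]},
])

```text
time: 11.35
position: [0.4713, 0.1076, 0.2034]
tool_rot: [0.088, 3.14, -0.001]
ft_force: [1.3, 0.2, 0.5]
grip_width: 0.004
grip_force: 0.0
```

Call:
step_arm([
  {"travel": [-0.04,0,-0.025],"turn": [0,0,0]},
  {"travel": [-0.08,0,-0.035],"turn": [0,0,0]},
  {"travel": [-0.11,0,-0.035],"turn": [0,0,0]},
  {"travel": [-0.12,0,-0.035],"turn": [0,0,0]},
  {"travel": [-0.12,0,-0.035],"turn": [0,0,0]},
])

```text
time: 11.85
position: [0.5918, 0.1003, 0.2352]
tool_rot: [-0.091, -3.137, -0.0]
ft_force: [-1.8, 0.3, -0.1]
grip_width: 0.004
grip_force: 0.0
```

Call:
step_arm([
  {"travel": [0,0,0],"turn": [0,0,0]},
  {"travel": [0,0,0],"turn": [0,0,0]},
  {"travel": [0,0,0],"turn": [0,0,0]},
  {"travel": [0,0,0],"turn": [0,0,0]},
])

```text
time: 12.25
position: [0.5914, 0.1006, 0.237]
tool_rot: [0.09, 3.14, -0.0]
ft_force: [-1.1, -0.4, -1.2]
grip_width: 0.003
grip_force: 0.0
```

Run:
```python
from h import *
im,m=snap('wrist','w3.png');st=ctrl.get_state();print(st['position'],st['ft_force'],Ro.from_rotvec(st['tool_rot']).as_matrix().round(3),st['qd'].round(3))
np.savez('w3.npz',**{k:m[k] for k in ('fx','fy','cx','cy','k1','R','t')})
```

```text
[0.59154651 0.10056931 0.2369374 ] [ 0.66845972 -0.69663446  0.16919431] [[-0.998  0.057  0.001]
 [ 0.057  0.998 -0.   ]
 [-0.001 -0.    -1.   ]] [-0.     0.006  0.001 -0.006 -0.     0.    -0.002]
```

View pics/w3.png

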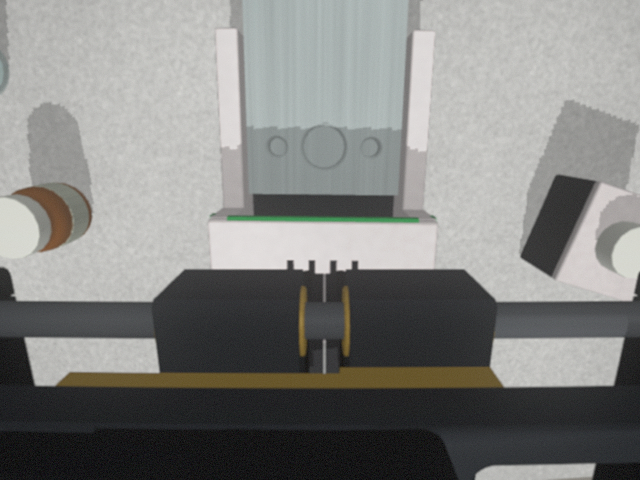

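The tray is fully out. The wide socket is at (324,146), the narrow ones at (277,146) and (371,147), and the hood edge is at row 217.

Run:
```python
from h import *
m=dict(np.load('w3.npz'))
S=onz(m,324,146.5,.044);a=onz(m,277.5,146.5,.044);b=onz(m,371,147,.044)
print('socket',S,'mean narrow',(a+b)/2,'spacing',np.linalg.norm(a-b),'dia',np.linalg.norm(onz(m,301.5,146.5,.044)-onz(m,346.5,146.5,.044)))
A=onz(m,210,216,.106);B=onz(m,435.5,216,.106);y=(B-A)/np.linalg.norm(B-A);x=np.array([y[1],-y[0],0]);print('hood',A,B,np.linalg.norm(B-A),'yaw',np.degrees(np.arctan2(x[1],x[0])),'dist S to edge',(S-(A+B)/2)@x,(S-(A+B)/2)@y)
for p in [(217,30),(239,30),(411,30),(434,30),(222,200),(243,200),(402,200),(425,200)]:
    q=onz(m,*p,.057)-S;print(p,(q@x*1e3).round(1),(q@y*1e3).round(1))
# gripper image check: TCP projects at
st=ctrl.get_state();print(st['position'])
```

```text
socket [0.53302161 0.10389501 0.044     ] mean narrow [0.53320885 0.10409754 0.044     ] spacing 0.07916723482531382 dia 0.03808411031265405
hood [0.57566699 0.01884455 0.106     ] [0.58469894 0.18195576 0.106     ] 0.16336107769409441 yaw -3.1693997006645738 dist S to edge -0.047282445626916504 0.000882047587780588
(217, 30) -87.9 -81.9
(239, 30) -87.8 -65.0
(411, 30) -87.8 66.5
(434, 30) -87.9 84.2
(222, 200) 43.5 -86.0
(243, 200) 43.6 -68.2
(402, 200) 43.6 65.7
(425, 200) 43.5 85.1
[0.59154651 0.10056931 0.2369374 ]
```

Call:
step_arm([
  {"travel": [-0.002,-0.03,0],"turn": [0,0,0]},
  {"travel": [-0.005,-0.07,0],"turn": [0,0,0]},
  {"travel": [-0.009,-0.115,0],"turn": [0,0,0]},
  {"travel": [-0.012,-0.16,0],"turn": [0,0,0]},
  {"travel": [-0.016,-0.205,0],"turn": [0,0,0]},
], gripper=0.7)

```text
time: 12.8
position: [0.5957, -0.1067, 0.237]
tool_rot: [0.09, 3.14, -0.0]
ft_force: [0.4, 0.5, -1.1]
grip_width: 0.375
grip_force: 0.0
```

Call:
step_arm([
  {"travel": [-0.004,-0.045,0],"turn": [0,0,0]},
  {"travel": [-0.008,-0.09,0],"turn": [0,0,0]},
  {"travel": [-0.011,-0.135,0],"turn": [0,0,0]},
  {"travel": [-0.014,-0.175,0],"turn": [0,0,0]},
  {"travel": [-0.016,-0.205,0],"turn": [0,0,0]},
])

```text
time: 13.3
position: [0.5993, -0.3143, 0.2366]
tool_rot: [-0.095, -3.14, 0.002]
ft_force: [-0.4, 0.2, -0.6]
grip_width: 0.691
grip_force: 0.0
```

Call:
step_arm([
  {"travel": [0,-0.01,0],"turn": [0,0,0]},
  {"travel": [0,-0.014,0],"turn": [0,0,0]},
  {"travel": [0,-0.014,0],"turn": [0,0,0]},
  {"travel": [0,-0.014,0],"turn": [0,0,0]},
  {"travel": [0,-0.014,0],"turn": [0,0,0]},
])

```text
time: 13.8
position: [0.6003, -0.3224, 0.2369]
tool_rot: [0.086, 3.14, 0.001]
ft_force: [-0.2, -0.5, -0.2]
grip_width: 0.702
grip_force: 0.0
```

Run:
```python
from h import *
im,m=snap('wrist','w4.png');st=ctrl.get_state();print(st['position'],Ro.from_rotvec(st['tool_rot']).as_matrix().round(3),st['joint_positions'].round(2),st['grip_width'])
h=cv2.cvtColor(im,cv2.COLOR_BGR2HSV).astype(int)
n,l,s,c=cv2.connectedComponentsWithStats(((h[...,1]>140)&(h[...,0]<20)&(h[...,2]>30)).astype(np.uint8))
for k in range(1,n):
    if s[k][4]>100:print(s[k],c[k])
print('expected cap top px',proj(m,[.540,-.3243,.05]),'bottom',proj(m,[.54,-.3243,0]))
np.savez('w4.npz',**{k:m[k] for k in ('fx','fy','cx','cy','k1','R','t')})
```

```text
[ 0.60013547 -0.32277487  0.23690908] [[-0.998  0.055  0.001]
 [ 0.055  0.998  0.   ]
 [-0.001  0.    -1.   ]] [ 0.52  0.39 -0.09  1.36  0.03  1.39  1.95] 0.7041368142515393
expected cap top px [317.59451565 144.69688212] bottom [318.42400506 143.40914625]
```

View pics/w4.png

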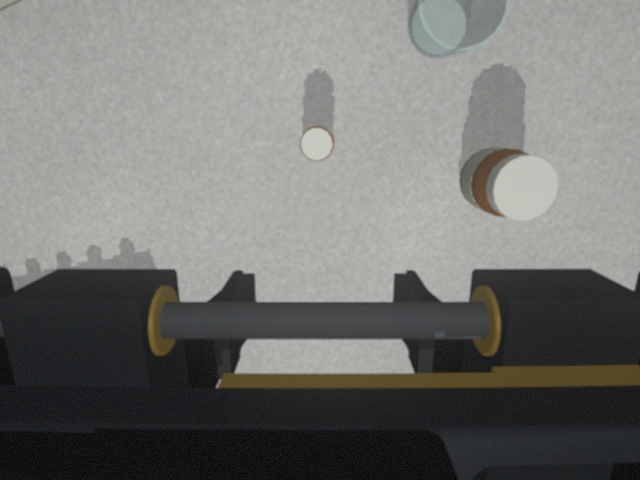

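The wrist view has the vial cap at (317,143.5), within 1 mm of the triangulated position.

Call:
step_arm([
  {"travel": [0.03,-0.003,0],"turn": [0,0,0]},
  {"travel": [0.055,-0.005,0.01],"turn": [0,0,0]},
  {"travel": [0.0608,-0.0053,0.04],"turn": [0,0,0]},
  {"travel": [0.0608,-0.0053,0.075],"turn": [0,0,0]},
  {"travel": [0.0608,-0.0053,0.105],"turn": [0,0,0]},
])

```text
time: 14.35
position: [0.5383, -0.3256, 0.1308]
tool_rot: [0.089, 3.14, -0.0]
ft_force: [1.1, -0.8, -0.0]
grip_width: 0.696
grip_force: 0.0
```

Call:
step_arm([
  {"travel": [0,0,0.02],"turn": [0,0,0]},
  {"travel": [0,0,0.03],"turn": [0,0,0]},
  {"travel": [0,0,0.03],"turn": [0,0,0]},
  {"travel": [0,0,0.03],"turn": [0,0,0]},
])

```text
time: 14.75
position: [0.5393, -0.3265, 0.1028]
tool_rot: [0.09, 3.139, -0.001]
ft_force: [0.3, 0.2, 0.4]
grip_width: 0.704
grip_force: 0.0
```

Call:
step_arm([
  {"travel": [0,0.0018,0.015],"turn": [0,0,0]},
  {"travel": [0,0.0018,0.03],"turn": [0,0,0]},
  {"travel": [0,0.0018,0.045],"turn": [0,0,0]},
  {"travel": [0,0.0018,0.057],"turn": [0,0,0]},
  {"travel": [0,0.0018,0.065],"turn": [0,0,0]},
])

```text
time: 15.25
position: [0.5377, -0.3242, 0.0344]
tool_rot: [-0.09, -3.138, -0.002]
ft_force: [-0.7, -0.4, -0.1]
grip_width: 0.696
grip_force: 0.0
```

Call:
step_arm([
  {"travel": [0,0,0.004],"turn": [0,0,0]},
  {"travel": [0,0,0.006],"turn": [0,0,0]},
  {"travel": [0,0,0.006],"turn": [0,0,0]},
  {"travel": [0,0,0.006],"turn": [0,0,0]},
])

```text
time: 15.65
position: [0.5391, -0.3249, 0.0312]
tool_rot: [0.09, 3.139, -0.001]
ft_force: [0.1, -0.6, 0.5]
grip_width: 0.701
grip_force: 0.0
```

Call:
step_arm([
  {"travel": [0,0,0],"turn": [0,0,0]},
  {"travel": [0,0,0],"turn": [0,0,0]},
  {"travel": [0,0,0],"turn": [0,0,0]},
  {"travel": [0,0,0],"turn": [0,0,0]},
  {"travel": [0,0,0],"turn": [0,0,0]},
], gripper=0.2, force=12)

```text
time: 16.15
position: [0.5387, -0.3247, 0.0307]
tool_rot: [0.09, 3.14, -0.0]
ft_force: [0.2, 0.8, -0.4]
grip_width: 0.336
grip_force: 12.0
```

Call:
step_arm([
  {"travel": [0,0,-0.01],"turn": [0,0,0]},
  {"travel": [0,0,-0.03],"turn": [0,0,0]},
  {"travel": [0,0,-0.06],"turn": [0,0,0]},
  {"travel": [0,0,-0.095],"turn": [0,0,0]},
  {"travel": [0,0.01,-0.13],"turn": [0,0,0]},
])

```text
time: 16.65
position: [0.5383, -0.3162, 0.1623]
tool_rot: [-0.094, -3.14, 0.002]
ft_force: [-0.4, 0.1, -1.4]
grip_width: 0.34
grip_force: 12.0
```

Call:
step_arm([
  {"travel": [0.001,0.025,-0.015],"turn": [0,0,0]},
  {"travel": [0.004,0.06,-0.02],"turn": [0,0,0]},
  {"travel": [0.007,0.1,-0.02],"turn": [0,0,0]},
  {"travel": [0.01,0.14,-0.02],"turn": [0,0,0]},
  {"travel": [0.013,0.18,-0.02],"turn": [0,0,0]},
])

```text
time: 17.15
position: [0.5364, -0.1327, 0.1815]
tool_rot: [0.091, 3.139, -0.001]
ft_force: [0.8, 0.5, -1.2]
grip_width: 0.339
grip_force: 12.0
```

Call:
step_arm([
  {"travel": [0.003,0.04,0],"turn": [0,0,0]},
  {"travel": [0.006,0.08,0],"turn": [0,0,0]},
  {"travel": [0.009,0.12,0],"turn": [0,0,0]},
  {"travel": [0.012,0.16,0],"turn": [0,0,0]},
  {"travel": [0.015,0.195,0],"turn": [0,0,0]},
])

```text
time: 17.65
position: [0.5325, 0.0636, 0.1814]
tool_rot: [0.089, 3.139, 0.0]
ft_force: [0.1, -0.2, -0.9]
grip_width: 0.343
grip_force: 12.0
```

Call:
step_arm([
  {"travel": [0.001,0.025,0],"turn": [0,0,0]},
  {"travel": [0.002,0.038,0],"turn": [0,0,0]},
  {"travel": [0.002,0.042,0],"turn": [0,0,0]},
  {"travel": [0.002,0.042,0],"turn": [0,0,0]},
  {"travel": [0.002,0.042,0],"turn": [0,0,0]},
])

```text
time: 18.15
position: [0.5335, 0.1013, 0.1805]
tool_rot: [0.094, 3.14, -0.002]
ft_force: [0.2, 0.6, -2.2]
grip_width: 0.338
grip_force: 12.0
```

Call:
step_arm([
  {"travel": [0,0.0025,0.02],"turn": [0,0,0]},
  {"travel": [0,0.0025,0.045],"turn": [0,0,0]},
  {"travel": [0,0.0025,0.07],"turn": [0,0,0]},
  {"travel": [0,0.0025,0.088],"turn": [0,0,0]},
  {"travel": [0,0.0025,0.095],"turn": [0,0,0]},
])

```text
time: 18.65
position: [0.5322, 0.1036, 0.0835]
tool_rot: [-0.094, -3.137, 0.002]
ft_force: [-0.7, 0.4, -0.7]
grip_width: 0.338
grip_force: 12.0
```

Call:
step_arm([
  {"travel": [0,0,0],"turn": [0,0,0]},
  {"travel": [0,0,0],"turn": [0,0,0]},
  {"travel": [0,0,0],"turn": [0,0,0]},
  {"travel": [0,0,0],"turn": [0,0,0]},
])

```text
time: 19.05
position: [0.5341, 0.1059, 0.0866]
tool_rot: [0.091, 3.138, 0.0]
ft_force: [0.7, 0.2, -1.2]
grip_width: 0.338
grip_force: 12.0
```

Run:
```python
from h import *
im,m=snap('scene','sc5.png');i2,m2=snap('side','sd5.png');st=ctrl.get_state();print(st['position'],st['ft_force'])
p=st['position'];
print('scene expected vial bottom px',proj(m,[p[0],p[1],p[2]-.0307]),'socket',proj(m,[.533,.104,.044]))
cv2.imwrite('pics/c5.png',np.hstack([cv2.resize(im[190:310,280:440],None,fx=2.4,fy=2.4),cv2.resize(i2[150:270,230:390],None,fx=2.4,fy=2.4)]))
```

```text
[0.53380622 0.10591285 0.08623936] [-0.71260639  0.24877608 -0.56876256]
scene expected vial bottom px [358.2476035  256.66937882] socket [356.97797801 259.06891091]
```

View pics/c5.png

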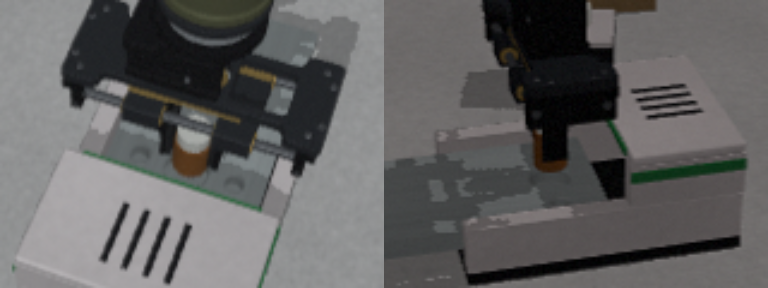

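The vial hangs upright over the wide socket, midway between the narrow ones at crop (140,155) and (234,182). I'll correct 2 mm sideways and go down slowly.

Call:
step_arm([
  {"travel": [0.0007,-0.0019,0],"turn": [0,0,0]},
  {"travel": [0.0007,-0.0019,0.003],"turn": [0,0,0]},
  {"travel": [0.0007,-0.0019,0.006],"turn": [0,0,0]},
  {"travel": [0.0007,-0.0019,0.009],"turn": [0,0,0]},
  {"travel": [0.0007,-0.0019,0.01],"turn": [0,0,0]},
])

```text
time: 19.65
position: [0.5322, 0.1039, 0.0749]
tool_rot: [-0.09, -3.139, 0.0]
ft_force: [0.2, 0.3, -0.5]
grip_width: 0.339
grip_force: 12.0
```

Call:
step_arm([
  {"travel": [0,0,0.001],"turn": [0,0,0]},
  {"travel": [0,0,0.002],"turn": [0,0,0]},
  {"travel": [0,0,0.003],"turn": [0,0,0]},
  {"travel": [0,0,0.003],"turn": [0,0,0]},
])

```text
time: 20.05
position: [0.5325, 0.104, 0.0725]
tool_rot: [-0.09, -3.14, 0.0]
ft_force: [-0.1, -0.7, -0.4]
grip_width: 0.339
grip_force: 12.0
```

Call:
step_arm([
  {"travel": [-0.0004,0,0.001],"turn": [0,0,0]},
  {"travel": [-0.0004,0,0.002],"turn": [0,0,0]},
  {"travel": [-0.0004,0,0.003],"turn": [0,0,0]},
  {"travel": [-0.0004,0,0.004],"turn": [0,0,0]},
  {"travel": [-0.0004,0,0.005],"turn": [0,0,0]},
])

```text
time: 20.55
position: [0.533, 0.104, 0.0675]
tool_rot: [0.09, 3.14, -0.0]
ft_force: [-0.1, 0.0, -2.1]
grip_width: 0.342
grip_force: 12.0
```

Now 7 mm into the socket with no side force. I'll continue to the bottom, expected at TCP z about 0.0607.

Call:
step_arm([
  {"travel": [0,0,0.001],"turn": [0,0,0]},
  {"travel": [0,0,0.002],"turn": [0,0,0]},
  {"travel": [0,0,0.003],"turn": [0,0,0]},
  {"travel": [0,0,0.004],"turn": [0,0,0]},
  {"travel": [0,0,0.005],"turn": [0,0,0]},
])

```text
time: 21.05
position: [0.533, 0.104, 0.0625]
tool_rot: [0.09, 3.14, -0.0]
ft_force: [-0.3, 1.2, -1.0]
grip_width: 0.342
grip_force: 12.0
```

Call:
step_arm([
  {"travel": [0,0,0.0005],"turn": [0,0,0]},
  {"travel": [0,0,0.001],"turn": [0,0,0]},
  {"travel": [0,0,0.001],"turn": [0,0,0]},
])

```text
time: 21.35
position: [0.533, 0.104, 0.0615]
tool_rot: [0.09, 3.14, -0.0]
ft_force: [0.2, 0.1, -0.9]
grip_width: 0.339
grip_force: 12.0
```

Call:
step_arm([
  {"travel": [0,0,0.0005],"turn": [0,0,0]},
  {"travel": [0,0,0.001],"turn": [0,0,0]},
  {"travel": [0,0,0.0012],"turn": [0,0,0]},
])

```text
time: 21.65
position: [0.533, 0.104, 0.0603]
tool_rot: [0.09, 3.14, -0.0]
ft_force: [0.3, 1.1, -0.7]
grip_width: 0.339
grip_force: 12.0
```

Call:
step_arm([
  {"travel": [0,0,0.0005],"turn": [0,0,0]},
  {"travel": [0,0,0.001],"turn": [0,0,0]},
  {"travel": [0,0,0.001],"turn": [0,0,0]},
])

```text
time: 21.95
position: [0.5331, 0.104, 0.0599]
tool_rot: [0.09, 3.14, -0.0]
ft_force: [-1.8, 0.4, 4.6]
grip_width: 0.339
grip_force: 12.0
```

It has touched the bottom (4.6 N upward at the expected depth). I'll release gently and lift straight up.

Call:
step_arm([
  {"travel": [0,0,0],"turn": [0,0,0]},
  {"travel": [0,0,0],"turn": [0,0,0]},
  {"travel": [0,0,0],"turn": [0,0,0]},
  {"travel": [0,0,0],"turn": [0,0,0]},
], gripper=0.55)

```text
time: 22.35
position: [0.5329, 0.104, 0.0592]
tool_rot: [-0.09, -3.14, 0.0]
ft_force: [0.0, -0.4, -1.0]
grip_width: 0.536
grip_force: 0.0
```

Call:
step_arm([
  {"travel": [0,0,-0.005],"turn": [0,0,0]},
  {"travel": [0,0,-0.015],"turn": [0,0,0]},
  {"travel": [0,0,-0.035],"turn": [0,0,0]},
  {"travel": [0,0,-0.065],"turn": [0,0,0]},
  {"travel": [0,0,-0.1],"turn": [0,0,0]},
])

```text
time: 22.85
position: [0.5324, 0.1039, 0.1605]
tool_rot: [-0.09, -3.139, 0.0]
ft_force: [-0.2, 0.4, 0.0]
grip_width: 0.552
grip_force: 0.0
```

Call:
step_arm([
  {"travel": [-0.02,0,-0.03],"turn": [0,0,0]},
  {"travel": [-0.045,0,-0.06],"turn": [0,0,0]},
  {"travel": [-0.06,0,-0.075],"turn": [0,0,0]},
  {"travel": [-0.06,0,-0.075],"turn": [0,0,0]},
  {"travel": [-0.06,0,-0.075],"turn": [0,0,0]},
])

```text
time: 23.35
position: [0.5923, 0.1007, 0.2343]
tool_rot: [-0.09, -3.14, -0.0]
ft_force: [-0.5, -1.1, -0.3]
grip_width: 0.55
grip_force: 0.0
```

Run:
```python
from h import *
im,m=snap('wrist','w6.png');i2,m2=snap('side','sd6.png');st=ctrl.get_state();print(st['position'],st['ft_force'])
print('cap top expected',proj(m,[.533,.104,.08]))
cv2.imwrite('pics/c6.png',np.hstack([im[60:300,180:480],cv2.resize(i2[150:270,230:390],None,fx=2,fy=2)]))
```

```text
[0.59135803 0.10065144 0.23319219] [-0.42440635 -0.4772689  -0.32879723]
cap top expected [323.84199164 146.93412276]
```

View pics/c6.png

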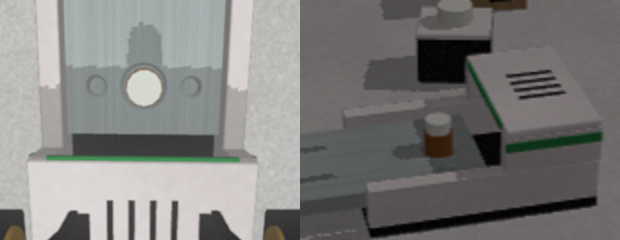

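The vial stands upright, centred in the wide socket: its cap is at (324,147), as expected. The tray is still fully out and the robot is clear of everything.

```bash
python3 -c "
from bench import ctrl
print(ctrl.close_job())"
```

```text
the job is handed in; nothing more can be done
None
```

The tray is drawn out to its stop and the vial stands upright at the bottom of the wide socket. I handed the job in at about 23 s; it returned no verdict, but every check I made passed (pressing force read at most about 19 N).

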